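Slide coir pellets into the empty pots of a sowing board

ROBOT

A 6-joint arm with a two-finger parallel gripper is mounted at the origin on the work surface. World frame = base frame: x ahead of the robot, y to its left, z up, the work surface at z = 0. Lengths are in m, angles in rad, forces in N, time in s.
With the tool pointing down it reaches from about 0.325 to 0.75 m from the base axis. Payload 7.6 kg.
Tool frame: the origin (TCP) lies between the finger pads; the fingertips stand 8 mm ahead of it and the grasp point (between the pads) lies 11 mm behind it; z points along the fingers, y is the line along which they close (so a half turn about z gives the same grasp; the last joint's range is limited). The gripper opens to 85 mm and grips with 20 to 120 N. Pads are 22 mm wide; open, the fingers measure 114 mm over their backs; the gripper's body (76 mm by 85 mm) begins 54 mm behind the grasp point. The pads swing forward as they close: fully open they stand 13 mm farther back than shut.
Start: joints at [-1.41, 0.052, 1.401, -0, 1.689, -0.07], TCP at [0.12, -0.511, 0.239] pointing down, gripper open.
Joint ranges: [-2.9, 2.9], [-0.91, 2.17], [0.12, 2.37], [-1.06, 4.2], [0.26, 2.73], [-2.93, 2.93]. Speed limits (rad/s): [2.57, 2.57, 3.01, 3.14, 3.14, 3.14].

INTERFACE

Orientations are given as a rotation vector (axis times angle).
In Python, from bench import manip gives the robot as it stands.
- The arm moves only by the shell command python3 -m handwheel 'ROWS' [FORCE]. ROWS is JSON, a list of rows, each a list of 7 numbers: the shift along the tool's x, y, z in cm, then the turn, a rotation vector about the tool's x, y, z in degrees, then the finger opening in cm, from 0 to 8.54. A call has 1 to 20 rows; each row is the pose to reach, as a shift and turn from the pose commanded when the call began, along the tool's axes at that moment; what a row does not reach only later rows make up. A row lasts 1/8 s, in which the tool goes at most 62.5 mm and 10.7 degrees, less where a joint would pass 70% of its speed; a pose out of reach is approached as far as the arm can. A call with a gripper value outside its range is refused whole. The fingers move at their own pace and stop on an object; FORCE is the grip in N (left out, the last holds). Time passes only in rows, so rows that repeat a pose let the fingers close. It gives the time, the measured TCP pose, the force, the opening and the grip force at its end, in the units of the state.
- manip.state(): the state, without advancing time (a new reading comes with each control period).
- manip.capture(name): name is "side" or "top"; returns a dict with "image" (400x640x3 uint8, red, green, blue), "depth" (400x640 float32, m along the optical axis (not along the pixel's ray), 0 where there is no reading), "fx", "fy", "cx", "cy" (pixels), "k1" (the pictures are not rectified: a ray, as slopes to the right and down, at radius r is drawn at 1 + k1 r^2 times it, then the intrinsics apply), "extrinsics" (4x4, takes a point from world to camera coordinates). Camera axes: x right, y up, looking along -z (the intrinsics and any distortion apply to the point x, -y, -z); pixel columns grow to the right and rows downward; lengths in m; the calibration is good to about 2 mm. A picture is of the moment at which its call begins.
- manip.hand_in(): hands the job in; it is judged then, once.
The state is a dict: "time_s": time; "joints": joint angles; "dq": joint speeds; "effort": joint torques, N m; "tcp_pos": TCP position; "ee_rot": TCP orientation; "force": force on the tool from outside, world axes, zero at the start; "wrist_torque": the same for the moment, N m; "finger_gap": finger opening in m; "grip_force": force on a finger pad.
Only numpy, scipy, OpenCV 4.12 (cv2) and the standard library are available. Lean on these libraries where they do the work, as an engineer would, in place of code of your own. Each camera call takes 0.05 s, during which the arm holds its last target. There are 200 camera calls.

TASK

Three round coir pellets lie on the sowing board. Slide them across the board, without picking them up, into the three empty pots, so that each empty pot ends with one pellet lying flat on its compost. Leave the other things on the board and the bench as they are.

Things in the scene. Friction and masses are not known exactly. Their poses are not given: they have to be found in the camera images.
- board: plywood sowing board fixed to the bench, 240 (x) x 420 (y) x 75 mm high; origin at the centre of its underside, flat top 75 mm above. Five square pots in a row, 64 mm apart along y, are let in flush, centres at x = +60 mm; the apron from x = -120 to +31 mm (robot's side) is flat. A lip 6 mm high, 8 mm wide runs along both ends (y = +-206 mm) and the far edge (x = 116 mm), none on the near edge
- pellet_a: brown round flat pellet of compressed coir, 40 mm diameter, 15 mm thick, with a 10 mm dark seed mark in its top, about 16 g, lying flat on the board's apron; origin at the centre of its underside, z along its axis; both faces are equivalent
- pellet_a_center (a point): centre of that pellet (7.5 mm above its underside)
- pellet_b: brown round flat pellet of compressed coir, 40 mm diameter, 15 mm thick, with a 10 mm dark seed mark in its top, about 16 g, lying flat on the board's apron; origin at the centre of its underside, z along its axis; both faces are equivalent
- pellet_b_center (a point): centre of that pellet (7.5 mm above its underside)
- pellet_c: brown round flat pellet of compressed coir, 40 mm diameter, 15 mm thick, with a 10 mm dark seed mark in its top, about 16 g, lying flat on the board's apron; origin at the centre of its underside, z along its axis; both faces are equivalent
- pellet_c_center (a point): centre of that pellet (7.5 mm above its underside)
- pot_a_in (a point): empty square black pot let into the board, inside 52 x 52 mm, rim flush with the board's top: this point is the centre of the flat dark compost inside it, 20 mm below the rim; axes as the board's
- pot_b_in (a point): empty square black pot let into the board, inside 52 x 52 mm, rim flush with the board's top: this point is the centre of the flat dark compost inside it, 20 mm below the rim; axes as the board's
- pot_c_in (a point): empty square black pot let into the board, inside 52 x 52 mm, rim flush with the board's top: this point is the centre of the flat dark compost inside it, 20 mm below the rim; axes as the board's
- full_a: pot in the same row that is already full of light grit, flush with the board's top, with a fixed white label 14 mm wide standing 45 mm high at its centre; origin at the centre of its underside, 75 mm below the rim
- full_b: pot in the same row that is already full of light grit, flush with the board's top, with a fixed white label 14 mm wide standing 45 mm high at its centre; origin at the centre of its underside, 75 mm below the rim
- tamper: wooden tamper, 34 mm diameter, 56 mm tall, standing loose on the apron near one end of the board; a bystander; origin at its underside
- jar: small jar, 34 mm diameter, 55 mm tall, standing loose on the apron near the other end of the board; a bystander; origin at its underside
- clay_pot: clay pot, about 100 mm wide and 90 mm tall, on the bench to the left; a bystander; origin at its underside
- trowel: long-handled hand tool lying on the bench to the right; a bystander
- sprayer: clear bottle, 72 mm diameter, 190 mm tall, on the bench to the left; a bystander; origin at its underside
- label_tin: metal tin 90 x 60 x 50 mm on the bench to the right; a bystander; origin at its underside
There are look-alikes about, which are no part of the job. Leave any white look-alike of the pellet_b alone.

How it is judged:
At the end, for the whole second after the job is handed in: Each of the three empty pots holds one of the pellets, any of them: pellet centre within 12 mm of the pot's centre line and 3 to 11.5 mm above the compost, its axis within 0.2 rad of vertical, at rest (under 20 mm/s) (((horizontal distance between pellet_a_center and pot_a_in below 0.012 m and z of pellet_a_center in the frame of pot_a_in between 0.003 and 0.0115 m and (angle between pellet_a's own z axis and vertical below 0.2 rad or angle between pellet_a's own z axis and vertical above 2.94 rad) and linear speed of pellet_a below 0.02 m/s) or (horizontal distance between pellet_b_center and pot_a_in below 0.012 m and z of pellet_b_center in the frame of pot_a_in between 0.003 and 0.0115 m and (angle between pellet_b's own z axis and vertical below 0.2 rad or angle between pellet_b's own z axis and vertical above 2.94 rad) and linear speed of pellet_b below 0.02 m/s) or (horizontal distance between pellet_c_center and pot_a_in below 0.012 m and z of pellet_c_center in the frame of pot_a_in between 0.003 and 0.0115 m and (angle between pellet_c's own z axis and vertical below 0.2 rad or angle between pellet_c's own z axis and vertical above 2.94 rad) and linear speed of pellet_c below 0.02 m/s)) and ((horizontal distance between pellet_a_center and pot_b_in below 0.012 m and z of pellet_a_center in the frame of pot_b_in between 0.003 and 0.0115 m and (angle between pellet_a's own z axis and vertical below 0.2 rad or angle between pellet_a's own z axis and vertical above 2.94 rad) and linear speed of pellet_a below 0.02 m/s) or (horizontal distance between pellet_b_center and pot_b_in below 0.012 m and z of pellet_b_center in the frame of pot_b_in between 0.003 and 0.0115 m and (angle between pellet_b's own z axis and vertical below 0.2 rad or angle between pellet_b's own z axis and vertical above 2.94 rad) and linear speed of pellet_b below 0.02 m/s) or (horizontal distance between pellet_c_center and pot_b_in below 0.012 m and z of pellet_c_center in the frame of pot_b_in between 0.003 and 0.0115 m and (angle between pellet_c's own z axis and vertical below 0.2 rad or angle between pellet_c's own z axis and vertical above 2.94 rad) and linear speed of pellet_c below 0.02 m/s)) and ((horizontal distance between pellet_a_center and pot_c_in below 0.012 m and z of pellet_a_center in the frame of pot_c_in between 0.003 and 0.0115 m and (angle between pellet_a's own z axis and vertical below 0.2 rad or angle between pellet_a's own z axis and vertical above 2.94 rad) and linear speed of pellet_a below 0.02 m/s) or (horizontal distance between pellet_b_center and pot_c_in below 0.012 m and z of pellet_b_center in the frame of pot_c_in between 0.003 and 0.0115 m and (angle between pellet_b's own z axis and vertical below 0.2 rad or angle between pellet_b's own z axis and vertical above 2.94 rad) and linear speed of pellet_b below 0.02 m/s) or (horizontal distance between pellet_c_center and pot_c_in below 0.012 m and z of pellet_c_center in the frame of pot_c_in between 0.003 and 0.0115 m and (angle between pellet_c's own z axis and vertical below 0.2 rad or angle between pellet_c's own z axis and vertical above 2.94 rad) and linear speed of pellet_c below 0.02 m/s))); the robot touches nothing.
It fails at once if a pellet is picked up: its centre more than 35 mm above the board's top (z of any of pellet_a_center, pellet_b_center, pellet_c_center in the frame of board above 0.11 m).
It fails at once if a bystander is moved more than 25 mm or tipped over (distance of any of tamper, jar, clay_pot, trowel, sprayer, label_tin from where it was at the start of the episode above 0.025 m or angle between any of tamper, jar, clay_pot, sprayer, label_tin's own z axis and vertical above 0.5 rad).
It also fails if it takes over 67 s, if anything falls off the work surface, if the arm or the gripper's body presses on something with over 40 N, if the wrist force passes 120 N, or if a joint passes its speed limit or range.

## Working session

There is one attempt and no reset: what is moved stays moved. The work goes in short steps, Python scripts to look and compute and a shell command to move; the robot and the scene stay as the last step left them, time stands still between calls to the robot, and variables do not carry over. Pictures are saved under pics/ and viewed, at most 10 in all, crops included, and the job is handed in when it is done.

```bash
mkdir -p pics; ls; cat > h.py <<'E'
import numpy as np, cv2
from bench import manip
def cap(n,f=None):
    c=manip.capture(n)
    if f: cv2.imwrite('pics/'+f,c['image'][:,:,::-1])
    return c
def ray(c,u,v):
    xd=(u-c['cx'])/c['fx']; yd=(v-c['cy'])/c['fy']
    x,y=xd,yd
    for _ in range(20):
        s=1+c['k1']*(x*x+y*y); x,y=xd/s,yd/s
    E=np.array(c['extrinsics']); R=E[:3,:3]; t=E[:3,3]
    return -R.T@t, R.T@np.array([x,-y,-1])
def atz(c,u,v,z):
    o,d=ray(c,u,v); return o+d*(z-o[2])/d[2]
def atd(c,u,v):
    o,d=ray(c,u,v); return o+d*c['depth'][int(v),int(u)]
E
python3 - <<'E'
from h import *
import pickle
for n in('top','side'):
    c=cap(n,n+'0.png'); pickle.dump(c,open(n+'0.pkl','wb')); print(n,c['fx'],c['k1'],np.round(-c['extrinsics'][:3,:3].T@c['extrinsics'][:3,3],3))
print(manip.state())
E
```

```text
pics
top 518.8646904586326 0.017294231377805457 [ 0.216 -0.002  1.659]
side 461.5927219842292 -0.04149405308651785 [0.19  0.787 0.82 ]
{'time_s': 0.1, 'joints': array([-1.41031375e+00,  5.27564849e-02,  1.40162143e+00,  5.15504792e-06,
        1.68862798e+00, -7.02725907e-02]), 'dq': array([ 0.00090725, -0.00300837, -0.00260365,  0.00033651,  0.00037958,
       -0.00177555]), 'effort': array([ 1.15205898e-03, -3.82583427e+01, -3.60985601e+01, -6.53878965e-05,
        4.81414871e-03,  1.04280574e-06]), 'tcp_pos': array([ 0.12006949, -0.51081346,  0.23856659]), 'ee_rot': array([-3.11930266e+00, -3.61504098e-01,  9.20200413e-05]), 'force': array([0.52408928, 0.65012043, 0.32380769]), 'wrist_torque': array([-0.02202337,  0.00835396, -0.03292625]), 'grip_force': 0.0, 'finger_gap': 0.08545297421440397}
```

View pics/top0.png

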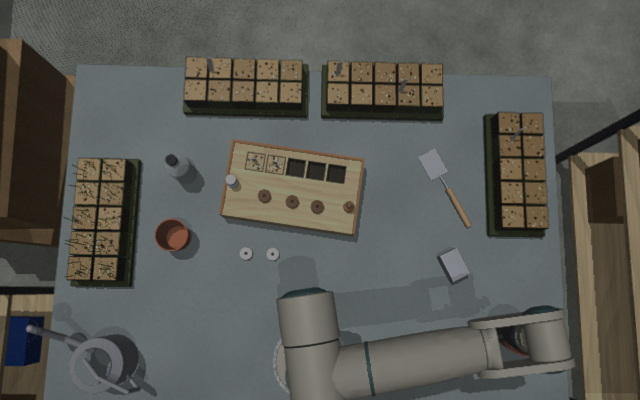

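View pics/side0.png

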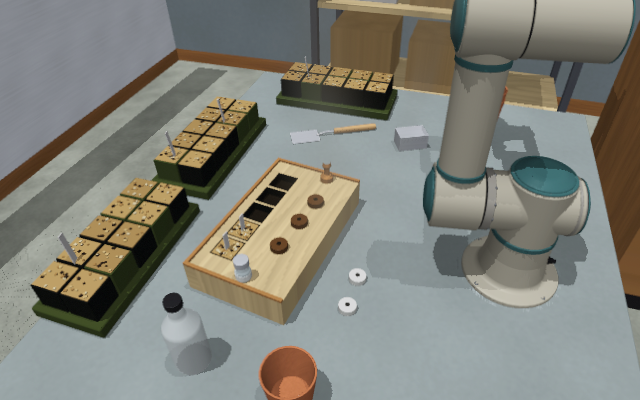

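The top view shows brown pellets at (264,196), (292,202) and (317,207), and empty pots at (297,168), (316,171) and (337,174). The full pots are at (256,162) and (276,165). 

Things that could be mistaken for pellets are the tamper's top at (349,207), the jar at (231,181) and the white discs on the bench at (246,254) and (272,255). I choose the three brown flat discs and will check them in a close crop.

```bash
python3 - <<'E'
from h import *
import pickle
c=pickle.load(open('top0.pkl','rb'))
im=c['image'][130:245,210:375,::-1]
cv2.imwrite('pics/crop.png',cv2.resize(im,None,fx=4.8,fy=4.8,interpolation=cv2.INTER_CUBIC))
hsv=cv2.cvtColor(c['image'],cv2.COLOR_RGB2HSV)
for u,v in[(264,196),(292,202),(317,207)]: print(hsv[v-3:v+4:3,u-6:u+7:6].tolist(), atd(c,u,v).round(4))
print(hsv[225,270],hsv[180,300])
E
```

```text
[[[17, 88, 99], [14, 88, 81], [18, 82, 103]], [[14, 89, 92], [15, 62, 58], [16, 91, 67]], [[19, 74, 131], [13, 91, 87], [18, 78, 85]]] [0.4993 0.1501 0.0898]
[[[15, 86, 98], [13, 88, 78], [19, 75, 115]], [[14, 88, 93], [15, 77, 60], [18, 89, 69]], [[21, 73, 105], [14, 96, 85], [19, 74, 107]]] [0.4832 0.0642 0.085 ]
[[[16, 93, 93], [13, 96, 77], [20, 75, 112]], [[14, 97, 87], [12, 61, 54], [14, 91, 81]], [[23, 69, 119], [13, 98, 83], [20, 73, 108]]] [ 0.4694 -0.0129  0.0835]
[90 14 71] [ 25  59 142]
```

View pics/crop.png

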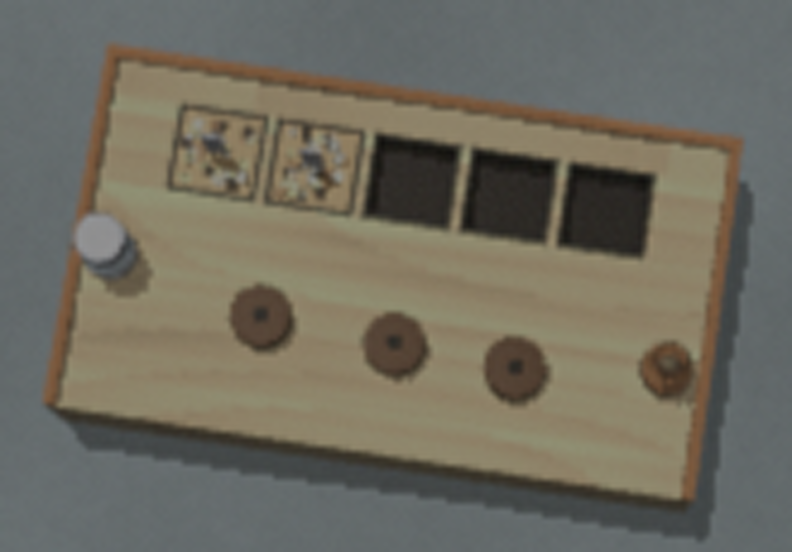

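The crop confirms it. The brown discs with seed marks are at crop (261,315), (394,342) and (515,367), and the empty rims are centred near (412,182), (509,197) and (606,210). The tamper, at (667,368), is clearly different. Next I fit the board pose and measure the pellets.

```bash
python3 - <<'E'
from h import *
import pickle
from scipy.optimize import least_squares
c=pickle.load(open('top0.pkl','rb')); s=pickle.load(open('side0.pkl','rb'))
P=lambda x,y:(x/4.8+210-.4,y/4.8+130-.4)
obs=[]
for k,q in {2:[(180,105),(268,115),(257,202),(167,190)],0:[(373,132),(461,145),(452,230),(364,216)],-2:[(568,162),(655,175),(645,257),(557,244)]}.items():
    o=[(.086,.064*k+.026),(.086,.064*k-.026),(.034,.064*k-.026),(.034,.064*k+.026)]
    obs+=[(a,atz(c,*P(*b),.075)[:2]) for a,b in zip(o,q)]
obs+=[((.12,.21),atz(c,*P(110,45),.081)[:2]),((.12,-.21),atz(c,*P(742,140),.081)[:2])]
A=np.array([o[0] for o in obs]);B=np.array([o[1] for o in obs])
def T(p,A):
    C,S=np.cos(p[2]),np.sin(p[2]); return A@np.array([[C,S],[-S,C]])+p[:2]
r=least_squares(lambda p:(T(p,A)-B).ravel(),[.5,.05,-.15]); p=r.x
print('board',p,'deg',np.degrees(p[2]),'rms',np.sqrt(np.mean(r.fun**2)))
pots=T(p,np.array([[.06,.064*k] for k in(2,1,0,-1,-2)])); print('pots',pots.round(4))
for q in[(261,317),(394,345),(516,369)]: print('pellet',atz(c,*P(*q),.09).round(4))
print('side')
for u,v in[(279,245.5),(299.5,221),(316,201)]: print(atz(s,u,v,.088).round(4))
E
```

```text
board [ 0.53537271  0.06409271 -0.12696587] deg -7.274608534490735 rms 0.0026658490658779893
pots [[ 0.6111  0.1835]
 [ 0.603   0.12  ]
 [ 0.5949  0.0565]
 [ 0.5868 -0.007 ]
 [ 0.5787 -0.0705]]
pellet [0.5004 0.1502 0.09  ]
pellet [0.484 0.065 0.09 ]
pellet [ 0.47   -0.0131  0.09  ]
side
[0.4973 0.1589 0.088 ]
[0.4806 0.0732 0.088 ]
[ 0.4661 -0.004   0.088 ]
```

```bash
python3 -m handwheel '[[45.5,-40.5,6,0,0,-69.5,5.6],[45.5,-40.5,6,0,0,-69.5,5.6],[45.5,-40.5,6,0,0,-69.5,5.6],[45.5,-40.5,6,0,0,-69.5,5.6],[45.5,-40.5,6,0,0,-69.5,5.6],[45.5,-40.5,6,0,0,-69.5,5.6],[45.5,-40.5,6,0,0,-69.5,5.6],[45.5,-40.5,6,0,0,-69.5,5.6],[45.5,-40.5,6,0,0,-69.5,5.6],[45.5,-40.5,6,0,0,-69.5,5.6],[45.5,-40.5,6,0,0,-69.5,5.6],[45.5,-40.5,6,0,0,-69.5,5.6],[45.5,-40.5,6,0,0,-69.5,5.6],[45.5,-40.5,6,0,0,-69.5,5.6],[45.5,-40.5,6,0,0,-69.5,5.6],[45.5,-40.5,6,0,0,-69.5,5.6]]' 20
cat >> h.py <<'E'
from scipy.spatial.transform import Rotation as Ro
def to(x,y,z,yaw=None):
    s=manip.state(); R=Ro.from_rotvec(s['ee_rot']).as_matrix()
    print('shift cm',(R.T@(np.array([x,y,z])-s['tcp_pos'])*100).round(2),'tcp',s['tcp_pos'].round(4),'toolY deg',np.degrees(np.arctan2(R[1,1],R[0,1])).round(2),'z',R[:,2].round(3),'F',s['force'].round(1),'t',s['time_s'],'gap',s['finger_gap'])
E
python3 -c "
from h import *
to(.470,-.013,.085); cap('side','s1.png')"
```

```text
time_s: 2.1
tcp_pos: [0.4704, -0.013, 0.1794]
ee_rot: [2.358, 2.075, 0.0]
force: [-0.2, 0.3, 0.7]
finger_gap: 0.0562
grip_force: 0.0
shift cm [-0.   -0.04  9.44] tcp [ 0.4704 -0.013   0.1794] toolY deg -7.31 z [ 0. -0. -1.] F [-0.2  0.3  0.7] t 2.1 gap 0.056152934564104286
```

View pics/s1.png

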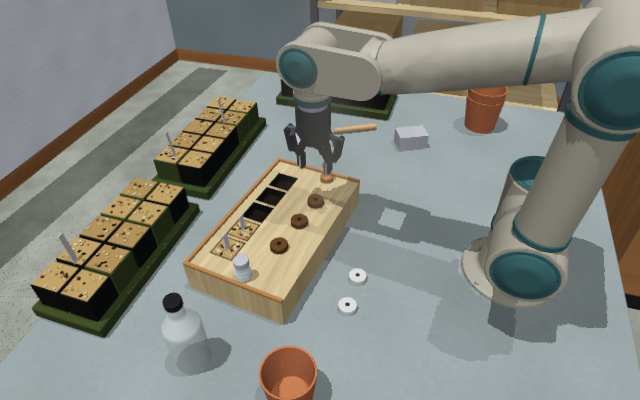

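The gripper is above pellet c at about (316,200), with fingers straddling along board x. I'll descend and check before closing.

```bash
python3 -m handwheel '[[0,0,4,0,0,0,5.6],[0,0,7,0,0,0,5.6],[0,0,8.5,0,0,0,5.6],[0,0,9.3,0,0,0,5.6],[0,0,9.3,0,0,0,5.6]]'
python3 -c "
from h import *
to(.470,-.013,.086); c=cap('side'); cv2.imwrite('pics/s2.png',cv2.resize(c['image'][130:250,240:400,::-1],None,fx=5,fy=5,interpolation=2))"
```

```text
time_s: 2.78
tcp_pos: [0.4707, -0.0128, 0.0867]
ee_rot: [2.358, 2.076, 0.0]
force: [-0.0, -0.0, 0.4]
finger_gap: 0.0564
grip_force: 0.0
shift cm [-0.03 -0.07  0.07] tcp [ 0.4707 -0.0128  0.0867] toolY deg -7.28 z [ 0. -0. -1.] F [-0.  -0.   0.4] t 2.775 gap 0.05636476020538775
```

View pics/s2.png

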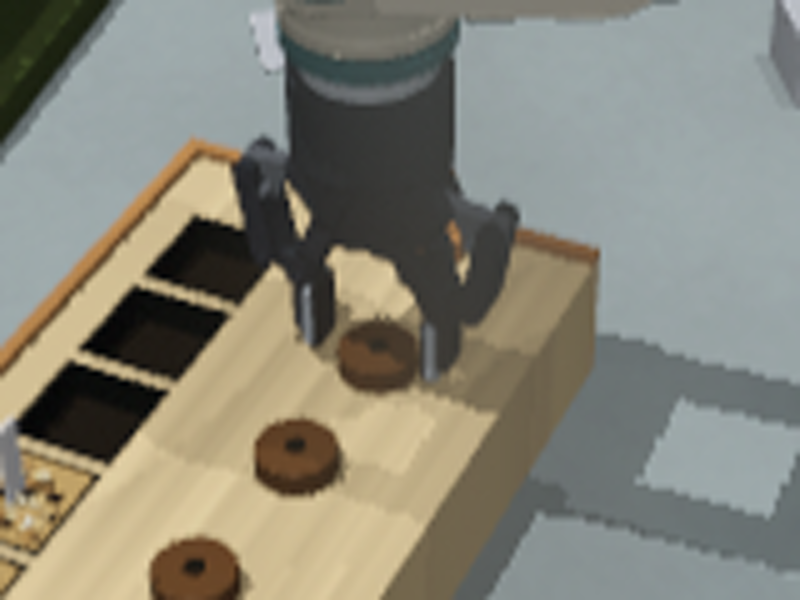

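Tips straddle the pellet symmetrically: they are at crop (320,345) and (430,380), with the pellet at (378,357). I'll close gently and slide to the end pot.

```bash
python3 -m handwheel '[[0,0,0,0,0,0,4.6],[0,0,0,0,0,0,4.0],[0,0,0,0,0,0,3.6],[0,0,0,0,0,0,3.6],[-0.4,1,0,0,0,0,3.6],[-0.8,2.2,0,0,0,0,3.6],[-1.3,3.5,0,0,0,0,3.6],[-1.8,4.8,0,0,0,0,3.6],[-2.3,6.1,0,0,0,0,3.6],[-2.8,7.4,0,0,0,0,3.6],[-3.3,8.7,0,0,0,0,3.6],[-3.8,10,0,0,0,0,3.6],[-4.2,11,0,0,0,0,3.6],[-4.4,11.5,0,0,0,0,3.6],[-4.4,11.5,0,0,0,0,3.6],[-4.4,11.5,0,0,0,0,3.6]]' 20
python3 -c "
from h import *
to(.579,-.0705,.086); c=cap('side'); cv2.imwrite('pics/s3.png',cv2.resize(c['image'][130:250,220:380,::-1],None,fx=5,fy=5,interpolation=2))"
```

```text
time_s: 4.82
tcp_pos: [0.5786, -0.0708, 0.086]
ee_rot: [-2.358, -2.076, 0.001]
force: [0.1, -0.6, 0.2]
finger_gap: 0.0385
grip_force: 20.2
shift cm [0.03 0.04 0.  ] tcp [ 0.5786 -0.0708  0.086 ] toolY deg -7.27 z [-0.001  0.    -1.   ] F [ 0.1 -0.6  0.2] t 4.825 gap 0.03852386773825702
```

View pics/s3.png

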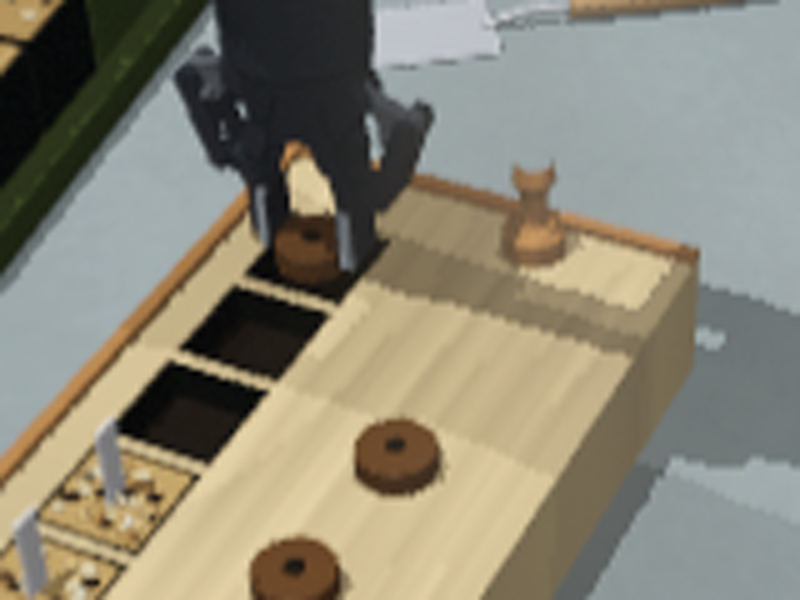

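Pellet c is held between the pads at about (310,238), over the end pot and centred. I'll release it, rise and go above pellet b.

```bash
python3 -m handwheel '[[0,0,0,0,0,0,4.8],[0,0,0,0,0,0,5.6],[0,0,0,0,0,0,5.6],[0,0,-2.5,0,0,0,5.6],[0,0,-5,0,0,0,5.6],[4,-3.7,-5,0,0,0,5.6],[8,-7.4,-5,0,0,0,5.6],[12.3,-11.1,-5,0,0,0,5.6],[12.3,-11.1,-5,0,0,0,5.6],[12.3,-11.1,-5,0,0,0,5.6]]'
python3 -c "
from h import *
to(.484,.065,.086); c=cap('top'); d=cap('side')
a=cv2.resize(c['image'][130:245,210:375,::-1],(790,300*790*115//165//300),interpolation=2)
a=cv2.resize(c['image'][150:215,270:375,::-1],(480,297),interpolation=2)
b=cv2.resize(d['image'][150:240,220:365,::-1],(480,298),interpolation=2)
cv2.imwrite('pics/s4.png',np.vstack([a,b]))"
```

```text
time_s: 6.12
tcp_pos: [0.4847, 0.0649, 0.1366]
ee_rot: [2.357, 2.076, 0.001]
force: [0.5, -0.0, 0.2]
finger_gap: 0.0555
grip_force: 0.0
shift cm [-0.   -0.08  5.06] tcp [0.4847 0.0649 0.1366] toolY deg -7.25 z [ 0.001 -0.    -1.   ] F [ 0.5 -0.   0.2] t 6.125 gap 0.055480571388717884
```

View pics/s4.png

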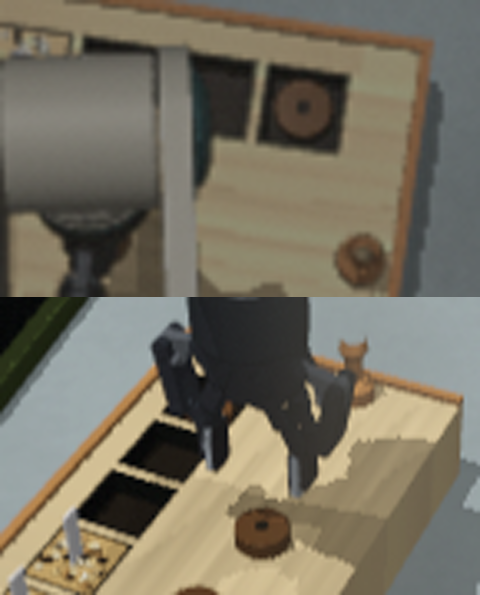

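The top view shows pellet c flat and centred in its pot at (303,108). I'll do pellet b the same way.

```bash
python3 -m handwheel '[[0,0,3,0,0,0,5.6],[0,0,4.5,0,0,0,5.6],[0,0,5,0,0,0,5.6],[0,0,5,0,0,0,5.6],[0,0,5,0,0,0,4.4],[0,0,5,0,0,0,3.6],[0,0,5,0,0,0,3.6],[0,0,5,0,0,0,3.6],[-0.5,0.9,5,0,0,0,3.6],[-1.1,2,5,0,0,0,3.6],[-1.7,3.2,5,0,0,0,3.6],[-2.3,4.4,5,0,0,0,3.6],[-3,5.7,5,0,0,0,3.6],[-3.7,7,5,0,0,0,3.6],[-4.4,8.3,5,0,0,0,3.6],[-5.1,9.6,5,0,0,0,3.6],[-5.6,10.6,5,0,0,0,3.6],[-5.8,11,5,0,0,0,3.6],[-5.8,11,5,0,0,0,3.6],[-5.8,11,5,0,0,0,3.6]]' 20
python3 -c "
from h import *
to(.587,-.007,.086); to(.5,.15,.136)"
```

```text
time_s: 8.72
tcp_pos: [0.5858, -0.0061, 0.086]
ee_rot: [-2.357, -2.076, 0.001]
force: [0.2, 0.2, -0.1]
finger_gap: 0.0388
grip_force: 20.2
shift cm [-0.07  0.13 -0.  ] tcp [ 0.5858 -0.0061  0.086 ] toolY deg -7.26 z [-0.001  0.    -1.   ] F [ 0.2  0.2 -0.1] t 8.725 gap 0.03879058570907875
shift cm [ 14.4  -10.49  -5.  ] tcp [ 0.5858 -0.0061  0.086 ] toolY deg -7.26 z [-0.001  0.    -1.   ] F [ 0.2  0.2 -0.1] t 8.725 gap 0.03879058570907875
```

```bash
python3 -m handwheel '[[0,0,0,0,0,0,4.8],[0,0,0,0,0,0,5.6],[0,0,0,0,0,0,5.6],[0,0,-2.5,0,0,0,5.6],[0,0,-5,0,0,0,5.6],[4.8,-3.5,-5,0,0,0,5.6],[9.6,-7,-5,0,0,0,5.6],[14.4,-10.5,-5,0,0,0,5.6],[14.4,-10.5,-5,0,0,0,5.6],[14.4,-10.5,-5,0,0,0,5.6]]'
python3 -c "
from h import *
to(.5,.15,.086); to(.595,.0565,.086); c=cap('top'); d=cap('side')
a=cv2.resize(c['image'][150:215,270:375,::-1],(480,297),interpolation=2)
b=cv2.resize(d['image'][150:290,200:365,::-1],(354,300),interpolation=2)
b=np.hstack([b,b[:,:126]])
cv2.imwrite('pics/s5.png',np.vstack([a,b]))"
```

```text
time_s: 9.98
tcp_pos: [0.5005, 0.1496, 0.1365]
ee_rot: [2.357, 2.076, 0.0]
force: [0.5, -1.1, 0.2]
finger_gap: 0.0561
grip_force: 0.0
shift cm [ 0.04 -0.05  5.05] tcp [0.5005 0.1496 0.1365] toolY deg -7.25 z [ 0.001 -0.    -1.   ] F [ 0.5 -1.1  0.2] t 9.975 gap 0.05609153256104464
shift cm [-8.04 10.55  5.06] tcp [0.5005 0.1496 0.1365] toolY deg -7.25 z [ 0.001 -0.    -1.   ] F [ 0.5 -1.1  0.2] t 9.975 gap 0.05609153256104464
```

View pics/s5.png

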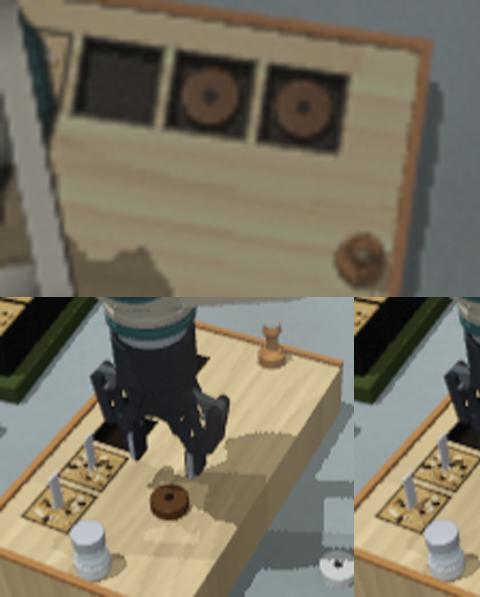

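Both pots at (210,97) and (303,107) hold flat pellets, and the gripper is over pellet a. I'll slide a with more sideways motion first, to keep clear of the label at (90,455).

```bash
python3 -m handwheel '[[0,0,3,0,0,0,5.6],[0,0,4.5,0,0,0,5.6],[0,0,5,0,0,0,5.6],[0,0,5,0,0,0,5.6],[0,0,5,0,0,0,4.4],[0,0,5,0,0,0,3.6],[0,0,5,0,0,0,3.6],[0,0,5,0,0,0,3.6],[-1,0.5,5,0,0,0,3.6],[-2.2,1.2,5,0,0,0,3.6],[-3.5,2,5,0,0,0,3.6],[-4.8,3,5,0,0,0,3.6],[-6,4,5,0,0,0,3.6],[-7,5.3,5,0,0,0,3.6],[-7.6,6.7,5,0,0,0,3.6],[-8,8.2,5,0,0,0,3.6],[-8,9.6,5,0,0,0,3.6],[-8,10.5,5,0,0,0,3.6],[-8,10.5,5,0,0,0,3.6],[-8,10.5,5,0,0,0,3.6]]' 20
python3 -m handwheel '[[0,0,0,0,0,0,4.8],[0,0,0,0,0,0,5.6],[0,0,0,0,0,0,5.6],[0,0,-3,0,0,0,5.6],[0,0,-8,0,0,0,5.6],[0,-4,-12,0,0,0,5.6],[0,-10,-12,0,0,0,5.6],[-4,-16,-12,0,0,0,5.6],[-8,-20,-12,0,0,0,5.6],[-13,-20,-12,0,0,0,5.6],[-18,-20,-12,0,0,0,5.6],[-22,-20,-12,0,0,0,5.6],[-22,-20,-12,0,0,0,5.6],[-22,-20,-12,0,0,0,5.6]]'
python3 -c "
from h import *
to(.5,.15,.086); c=cap('top')
cv2.imwrite('pics/s6.png',cv2.resize(c['image'][130:245,210:375,::-1],None,fx=4.8,fy=4.8,interpolation=2))"
```

```text
time_s: 12.58
tcp_pos: [0.5938, 0.0572, 0.0858]
ee_rot: [-2.357, -2.076, 0.001]
force: [-0.9, 0.0, 0.1]
finger_gap: 0.039
grip_force: 20.2
time_s: 14.32
tcp_pos: [0.368, -0.1354, 0.2063]
ee_rot: [-2.358, -2.076, -0.0]
force: [0.2, 0.3, 0.1]
finger_gap: 0.0558
grip_force: 0.0
shift cm [29.98  9.47 12.04] tcp [ 0.368  -0.1354  0.2063] toolY deg -7.29 z [ 0.  0. -1.] F [0.2 0.3 0.1] t 14.325 gap 0.055752447041365984
```

View pics/s6.png

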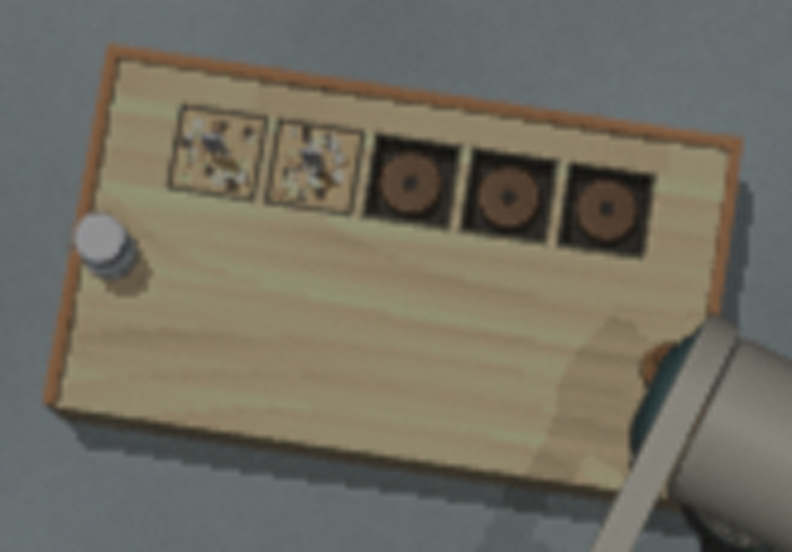

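All three pellets lie flat and centred in the pots at (410,183), (508,196) and (605,210). The jar is where it was and the arm is clear.

```bash
python3 -c "
from bench import manip
print(manip.hand_in())"
```

```text
the job is handed in; nothing more can be done
None
```

I slid the three pellets into the three empty pots, each lying flat and centred in the last top view, and handed the job in at about 14 s of the 67 s allowed; no verdict came back. I moved them in a light 20 N grip along the board, without lifting.

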